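# Clamp a tile with the fold-out crank

### The arm

A 6-joint arm with a two-finger parallel gripper is mounted at the origin on the work surface; the furniture and walls round the work are solid. World frame = base frame: x ahead of the robot, y to its left, z up, the work surface at z = 0. Lengths are in m, angles in rad, forces in N, time in s.
With the tool pointing down it reaches from about 0.3 to 0.85 m from the base axis. Payload 5.4 kg.
Tool frame: the origin (TCP) lies at the very end of the fingers, on their centre line; the grasp point (between the pads) lies 19 mm behind it; z points along the fingers, y is the direction in which the jaws open and shut (so a half turn about z gives the same grasp; the last joint's range is limited). The gripper opens to 85 mm and grips with 20 to 120 N. Pads are 22 mm wide; open, the fingers measure 114 mm over their backs; the gripper's body (76 mm by 85 mm) begins 54 mm behind the grasp point. The pads swing forward as they close: fully open they stand 13 mm farther back than shut.
Start: joints at [0.907, 0.158, 1.597, -0, 1.386, -0.21], TCP at [0.252, 0.517, 0.231] pointing down, gripper open.
Joint ranges: [-2.91, 2.91], [-0.94, 2.29], [0.18, 2.7], [-1.29, 4.43], [0.17, 2.64], [-3, 3]. Speed limits (rad/s): [2.57, 2.57, 3.14, 3.14, 3.14, 3.14].

### API

Orientations are given as [roll, pitch, yaw] about the fixed x, y, z axes, in that order (R = Rz(yaw) Ry(pitch) Rx(roll)).
In Python, from bench import manip gives the robot as it stands.
- The arm moves only by the tool step_arm, never from a script. Its argument "rows" is a list of rows, each a list of 3 entries, a list of its own where there are three numbers: the shift along the tool's x, y, z in cm, then the turn, a rotation vector about the tool's x, y, z in rad, then the opening in per cent of the stroke, from 0 (shut) to 100 (fully open). In form: [[[tx, ty, tz], [ax, ay, az], claw], ...]. A call has 1 to 10 rows; each row is the pose to reach, as a shift and turn from the pose commanded when the call began, along the tool's axes at that moment; what a row does not reach only later rows make up. A row lasts 1/10 s, in which the tool goes at most 50 mm and 8.59 degrees, less where a joint would pass 70% of its speed; a pose out of reach is approached as far as the arm can. A call with a gripper value outside its range is refused whole. The fingers move at their own pace and stop on an object; the grip force is fixed at half the most. Time passes only in rows, so rows that repeat a pose let the fingers close. It gives the time, the measured TCP pose, the force and the opening at its end, in the units of the state.
- manip.observe(): the state, without advancing time (a new reading comes with each control period).
- manip.camera(name): name is "scene" or "side" or "wrist"; returns the picture (480x640x3 uint8, red, green, blue); there is no depth.
- manip.camera_model(name): a dict with "vertical_fov" (degrees; the focal length in pixels is half the picture's height over the tangent of half this angle, whatever the lens; pixels are square), "cx", "cy" (the principal point, pixels), "dist" ([k1, k2, p1, p2, k3] as OpenCV has them; the pictures are not rectified), "extrinsics" (4x4, takes a point from world to camera coordinates). Camera axes: x right, y down, z forward; pixel columns grow to the right and rows downward; lengths in m; the calibration is good to about 2 mm. A picture is of the moment at which its call begins: read the wrist's pose just before it. camera_model takes no time and is no camera call; for the wrist camera it gives the pose at the moment of the call.
- manip.finish_job(): hands the job in, once; it reports no verdict.
The state is a dict: "t": time; "joints": joint angles; "dq": joint speeds; "joint_efforts": joint torques, N m; "eef_pos": TCP position; "tool_rot": TCP orientation; "force": force on the tool from outside, world axes, zero at the start; "torque": the same for the moment, N m; "opening": finger opening in m.
Only numpy, scipy, OpenCV 4.12 (cv2) and the standard library are available. Lean on these libraries where they do the work, as an engineer would, in place of code of your own. Each camera call takes 0.05 s, during which the arm holds its last target. There are 200 camera calls.

### The job

Swing the folded crank handle of the small tile clamp fully upright and crank the handwheel clockwise with it until the tile is pushed against the fence and firmly gripped: you feel the crank load clearly rise, and you must not force it further or the tile cracks. Then fold the handle back flat over the wheel, leaving the tile gripped and the loose things around the clamp where they are.

Things in the scene. Friction and masses are not known exactly. Their poses are not given: they have to be found in the camera images.
- clamp: Grey bench clamp, fixed: a bed 100 x 345 mm, 14 mm high, with a gearbox 76 x 80 mm at one end. Origin on the table under the handwheel's upright axis; the bed runs from 60 mm behind the axis to 285 mm ahead of it (local +y). z up. On the bed lies a loose reddish test tile, 75 x 45 x 8 mm, between the fence and a sprung steel jaw (8 N per mm, up to 50 mm high) that the wheel drives along +y.
- crank (a joint): Turn of the handwheel, rad, growing clockwise seen from above; starts at 0 to 1, end stop 9.5. Drives the jaw 10 mm per rad. Drag: about 2 N at the upright handle with no load on the jaw, 1 N more at 1 rad/s. The tile meets the fence after some 4 to 7 rad of cranking; from then on its grip grows about 80 N per rad, and each 10 N of grip adds 2 N at the handle.
- wheel_axis (a point): Point on the handwheel's upright axis, 14 mm above the wheel's flat top (the height of the handle's hinge). The wheel is a dark steel disc of diameter 124 mm, its flat top 86 mm above the table. Let go, the drag keeps it from running back, except that a grip on the tile above 10 N eases back to about 10 N once the handle is released; that is enough.
- handle_pivot (a point): The hinge of the folding handle near the wheel's rim, 52 mm from the wheel's axis, 14 mm above its flat top, between two lugs (14 mm long, 19 mm high, 27 mm across the pair). The hinge axis is level and tangential to the wheel.
- handle_grip (a point): Point on the handle's centre line, 52 mm from its hinge and 14 mm from its free end. The handle carries a round wooden sleeve, 12 to 16 mm thick, 11 to 66 mm from the hinge, that spins freely about its own axis, so the hand need not turn while cranking. Folded, it lies level from the hinge across the wheel's centre, 6 mm of air beneath; out, it stands upright above the hinge.
- handle (a joint): Angle of the folding handle, rad: 0 folded flat over the wheel (fully home), 1.57 upright, stop at 1.62. It moves with a light drag (about 1 N at the grip) and stays where it is left.
- fence: Dark steel fence, 80 mm wide, 32 mm high, bolted to the bed, not always at the same place. Origin on the bed, at the foot of the face that the tile is pressed on; that face looks along local -y, to the jaw. Cranked to a grip of 15 to 30 N (3 to 6 N at the handle, drag apart) the tile is firm; above 40 N (8 N at the handle) it cracks.
- jar: Loose white glaze jar, 49 mm across, 62 mm high, a bystander; origin under its centre.
- bowl: Loose terracotta bowl, 123 mm across, 48 mm high, a bystander; origin under its centre.
- rib: Loose flat wooden kidney rib, 50 x 110 x 8 mm, a bystander; origin under its centre.
- clay: Loose brown clay ball, 50 mm across, 42 mm high, a bystander; origin under its centre.

How it is judged:
By the outcome, as a careful person would: the job done as asked, in the order asked, and still so for the second after the job is handed in, with the robot touching nothing.
It also fails if it takes over 72 s, if anything falls off the work surface, if the arm or the gripper's body presses on something with over 40 N, if the wrist force passes 120 N, or if a joint passes its speed limit or range.

## Working session

There is one attempt and no reset: what is moved stays moved. The work goes in short steps, Python scripts to look and compute and a tool call to move; the robot and the scene stay as the last step left them, time stands still between calls to the robot, and variables do not carry over. Pictures are saved under pics/ and viewed, about 8 in all and at most 12, crops included, and the job is handed in when it is done.

Besides the shell and the picture viewer there is one more tool, called after "Call:" as name(argument=value, ...) on one line, values as JSON. step_arm: Moves the arm, as the interface text tells. Its arguments: {"type":"object","properties":{"rows":{"type":"array","items":{"type":"array"}}},"required":["rows"]}

```bash
mkdir -p pics
python3 - <<'E'
from bench import manip
import cv2
for n in ("scene","side","wrist"):
    m=manip.camera_model(n); im=manip.camera(n)
    cv2.imwrite(f"pics/{n}0.png",im[:,:,::-1])
    print(n,m)
print(manip.observe())
E
```

```text
scene {'vertical_fov': 44.17562188510786, 'cx': 321.98482018505615, 'cy': 237.7593418586986, 'dist': array([-0.09359396,  0.        ,  0.        ,  0.        ,  0.        ]), 'extrinsics': array([[ 0.45674978, -0.88958583,  0.00408661, -0.26626521],
       [-0.65284798, -0.33831231, -0.67774206,  0.43919037],
       [ 0.60429228,  0.3068906 , -0.73528838,  0.67185602],
       [ 0.        ,  0.        ,  0.        ,  1.        ]])}
side {'vertical_fov': 45.14965664225096, 'cx': 321.9966616781428, 'cy': 234.8946060849971, 'dist': array([-0.16522131,  0.        ,  0.        ,  0.        ,  0.        ]), 'extrinsics': array([[ 0.99838823,  0.0550312 ,  0.01387502, -0.59653855],
       [ 0.04065641, -0.52293311, -0.85140356,  0.04955733],
       [-0.03959805,  0.8505954 , -0.52432763,  0.93609154],
       [ 0.        ,  0.        ,  0.        ,  1.        ]])}
wrist {'vertical_fov': 66.91916056221056, 'cx': 328.62780146341345, 'cy': 243.53027220680843, 'dist': array([-0.0518561,  0.       ,  0.       ,  0.       ,  0.       ]), 'extrinsics': array([[ 0.43872551,  0.89861829, -0.00225967, -0.57455208],
       [ 0.85861067, -0.41844826,  0.2961229 , -0.03889114],
       [ 0.2651559 , -0.13185685, -0.95514717,  0.38080185],
       [ 0.        ,  0.        ,  0.        ,  1.        ]])}
{'t': 0.15, 'joints': array([ 9.06866258e-01,  1.58910896e-01,  1.59796357e+00, -3.19508256e-06,
        1.38618895e+00, -2.10082649e-01]), 'dq': array([ 0.00052693, -0.00135471, -0.00413552,  0.00043569, -0.00029495,
        0.00070273]), 'joint_efforts': array([ 1.36936997e-03, -3.96378386e+01, -3.31783998e+01, -3.34992883e-04,
        5.43601651e-03,  3.22536187e-05]), 'eef_pos': array([0.25181073, 0.51640794, 0.23052904]), 'tool_rot': array([-3.14015357e+00, -3.03644360e-04,  2.68774560e+00]), 'force': array([ 0.27042005, -0.1788124 ,  0.33557699]), 'torque': array([-0.01477744,  0.00411326,  0.00527331]), 'opening': 0.08510718238403628}
```

View pics/scene0.png

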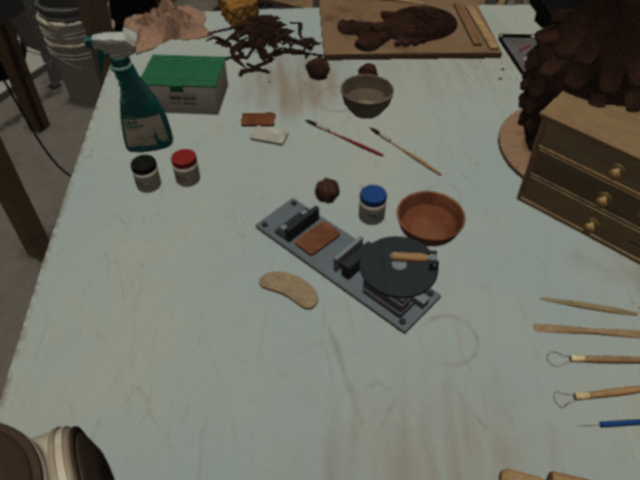

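View pics/side0.png

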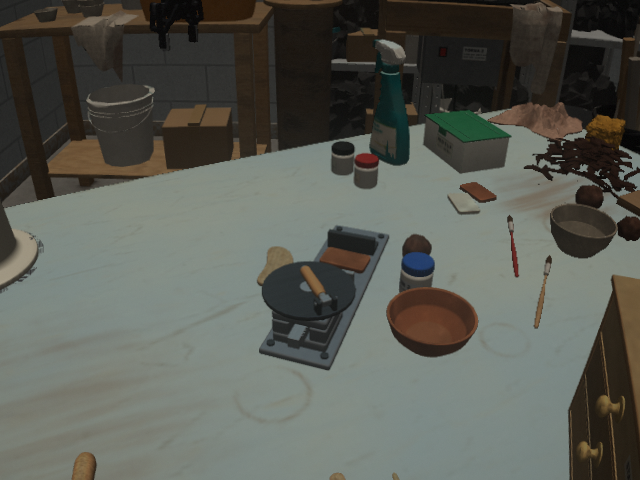

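Run:
```python
import cv2
def crop(n,x,y,w,h,s,o):
    im=cv2.imread(f"pics/{n}0.png")[y:y+h,x:x+w]
    im=cv2.resize(im,None,fx=s,fy=s,interpolation=cv2.INTER_CUBIC)
    im=cv2.convertScaleAbs(im,alpha=1.5,beta=10)
    for i in range(0,w,20): cv2.putText(im,str(x+i),(i*s,8),0,.32,(255,0,255),1); cv2.line(im,(i*s,8),(i*s,14),(255,0,255),1)
    for i in range(0,h,20): cv2.putText(im,str(y+i),(0,i*s+4),0,.32,(255,0,255),1)
    cv2.imwrite(f"pics/{o}.png",im)
crop("scene",250,185,195,145,4,"sc1")
crop("side",250,220,150,148,4,"si1")
```

```text
(no output)
```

View pics/sc1.png

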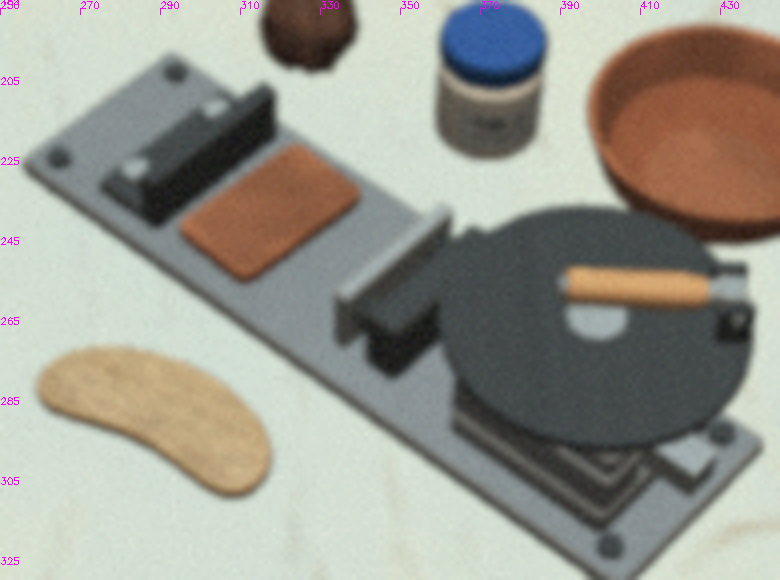

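View pics/si1.png

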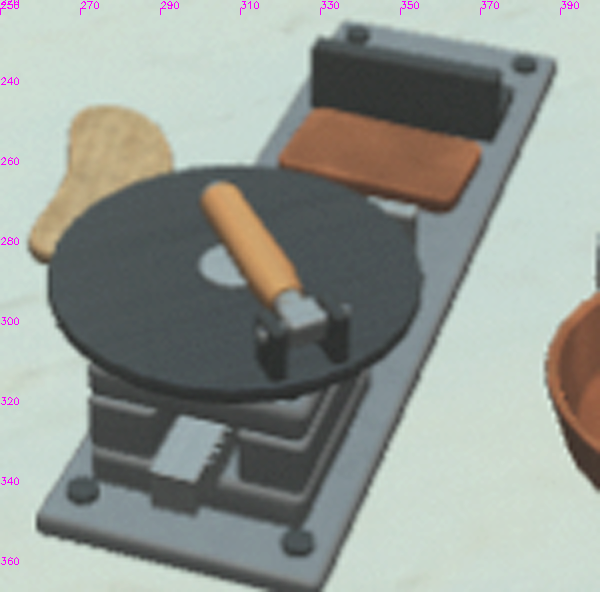

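```bash
cat > h.py <<'E'
import numpy as np,cv2
from bench import manip
def cam(n):
    m=manip.camera_model(n); f=240/np.tan(np.radians(m['vertical_fov']/2))
    return m['extrinsics'],np.array([[f,0,m['cx']],[0,f,m['cy']],[0,0,1]]),np.array(m['dist'])
def proj(n,P):
    E,K,d=cam(n); return cv2.projectPoints(np.atleast_2d(P).astype(float),cv2.Rodrigues(E[:3,:3])[0],E[:3,3],K,d)[0][:,0]
def onplane(n,uv,z):
    E,K,d=cam(n); u=cv2.undistortPoints(np.array([[uv]],float),K,d)[0,0]
    r=E[:3,:3].T@np.r_[u,1]; c=-E[:3,:3].T@E[:3,3]; return c+r*(z-c[2])/r[2]
E
python3 - <<'E'
from h import *
from scipy.optimize import least_squares
sc=lambda p:(250+p[0]/4,185+p[1]/4); si=lambda p:(250+p[0]/4,220+p[1]/4)
for nm,p,q,z in [("hub",(597,314),(228,265),.086),("hinge",(733,288),(302,316),.1),("tip",(566,280),(220,190),.1)]:
    print(nm,onplane("scene",sc(p),z),onplane("side",si(q),z))
for nm,p,z in [("rearR",(762,445),.014),("rearL",(612,583),.014),("frL",(25,165),.014),("frR",(172,55),.014)]: print(nm,onplane("scene",sc(p),z))
for nm,p,z in [("rearR",(320,586),.014),("rearL",(40,520),.014),("frL",(345,22),.014),("frR",(556,62),.014)]: print(nm,onplane("side",si(p),z))
# fence foot, tile, jaw
for nm,p,z in [("fenceL",(155,225),.014),("fenceR",(275,135),.014),("tile near",(245,278),.022),("tile left",(180,228),.022),("tile r",(358,190),.022),("jaw top L",(340,292),.05+.014),("jawtopR",(448,208),.064)]: print(nm,onplane("scene",sc(p),z))
print("jar",onplane("scene",sc((490,150)),0),"bowl",onplane("scene",(431,215),.048),"clay",onplane("scene",(327,190),.02))
E
```

```text
hub [ 0.59008968 -0.13198774  0.086     ] [ 0.58366368 -0.12903081  0.086     ]
hinge [ 0.61504475 -0.17736206  0.1       ] [ 0.609953   -0.17232793  0.1       ]
tip [ 0.58897399 -0.11792075  0.1       ] [ 0.57923689 -0.10626941  0.1       ]
rearR [ 0.6155697  -0.20301679  0.014     ]
rearL [ 0.52418765 -0.17316502  0.014     ]
frL [0.61257906 0.15010111 0.014     ]
frR [0.7069437  0.12587493 0.014     ]
rearR [ 0.61870384 -0.20204162  0.014     ]
rearL [ 0.5250501  -0.17814053  0.014     ]
frL [0.61449923 0.15192174 0.014     ]
frR [0.70775304 0.12497569 0.014     ]
fenceL [0.60759974 0.07925947 0.014     ]
fenceR [0.68205748 0.05765819 0.014     ]
tile near [0.59226573 0.02572541 0.022     ]
tile left [0.60488896 0.06477146 0.022     ]
tile r [0.66156272 0.00526566 0.022     ]
jaw top L [ 0.57120296 -0.02951596  0.064     ]
jawtopR [ 0.63372432 -0.04917257  0.064     ]
jar [ 0.73184051 -0.02973202  0.        ] bowl [ 0.75299802 -0.13105838  0.048     ] clay [0.75287706 0.07650433 0.02      ]
```

Scene crop: wheel hub is at about px (399,264) and hinge at (433,257). Side crop: hub at (307,286), hinge at (325,299). The folded handle points from the hinge over the hub. Axis ≈ (0.587,-0.132), hinge direction ≈ -59°.

Call:
step_arm(rows=[[[-58.4,-43.6,0],[0,0,0.574],100],[[-58.4,-43.6,0],[0,0,0.574],100],[[-58.4,-43.6,0],[0,0,0.574],100],[[-58.4,-43.6,0],[0,0,0.574],100],[[-58.4,-43.6,0],[0,0,0.574],100],[[-58.4,-43.6,0],[0,0,0.574],100],[[-58.4,-43.6,0],[0,0,0.574],100],[[-58.4,-43.6,0],[0,0,0.574],100],[[-58.4,-43.6,0],[0,0,0.574],100],[[-58.4,-43.6,0],[0,0,0.574],100]])

```text
t: 1.15
eef_pos: [0.4815, 0.0703, 0.2312]
tool_rot: [3.141, -0.0, 2.114]
force: [0.9, 0.3, 0.5]
opening: 0.0855
```

Call:
step_arm(rows=[[[-21,-1.5,0],[0,0,0],100],[[-21,-1.5,0],[0,0,0],100],[[-21,-1.5,0],[0,0,0],100],[[-21,-1.5,0],[0,0,0],100],[[-21,-1.5,0],[0,0,0],100],[[-21,-1.5,0],[0,0,0],100],[[-21,-1.5,0],[0,0,0],100]])

```text
t: 1.85
eef_pos: [0.5762, -0.1142, 0.2309]
tool_rot: [-3.141, -0.001, 2.114]
force: [-0.3, -0.0, -0.4]
opening: 0.0852
```

Run:
```python
from h import *
s=manip.observe();print(s['t'],s['eef_pos'],s['tool_rot'],s['joints'],s['force'])
m=manip.camera_model("wrist");E=m['extrinsics'];print(-E[:3,:3].T@E[:3,3]);np.save("wE.npy",E)
im=manip.camera("wrist");cv2.imwrite("pics/w1.png",cv2.convertScaleAbs(im[:,:,::-1],alpha=1.4))
for P in [(.5865,-.132,.086),(.6125,-.175,.1)]: print(proj("wrist",P))
```

```text
1.85 [ 0.57620084 -0.11418159  0.23091907] [-3.14124785e+00 -1.37583588e-03  2.11419882e+00] [-4.01470815e-01  1.91427445e-01  1.56031278e+00  5.35204476e-04
  1.39116946e+00 -9.44969510e-01] [-0.33984478 -0.03651049 -0.38948385]
[ 0.53772748 -0.04913299  0.37451112]
[[327.14983868 251.81594192]]
[[327.15227696 313.55850394]]
```

View pics/w1.png

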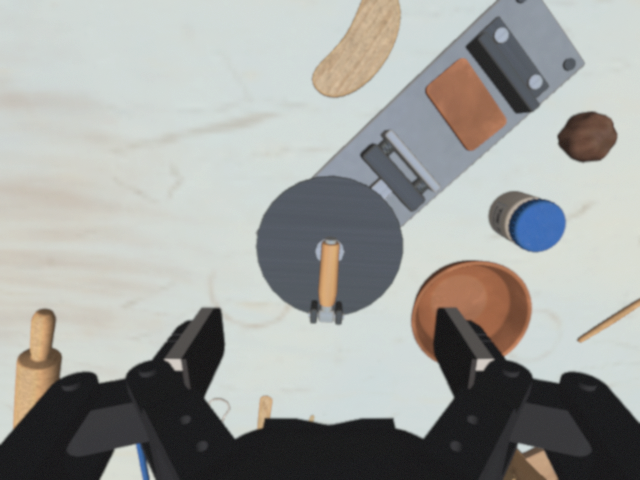

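The wrist view shows the hub at px (330,251), hinge at (326.5,310.5) and handle tip at (331,241). This is close to the prediction.

```bash
cat >> h.py <<'E'
from scipy.spatial.transform import Rotation as Ro
def rows(p0,R0,poses):
    for p,R in poses:
        print([[float(round(v,2)) for v in R0.T@(np.array(p)-p0)*100],[float(round(v,3)) for v in Ro.from_matrix(R0.T@R).as_rotvec()]])
E
python3 - <<'E'
from h import *
hub=onplane("wrist",(330,251),.086);hg=onplane("wrist",(326.5,310.5),.1);tip=onplane("wrist",(331,241),.1)
print(hub,hg,tip)
C=hub[:2]*.5+.5*np.array([.5865,-.132]); d=hg[:2]-C; d2=hg[:2]-tip[:2]
print(C,np.linalg.norm(d),np.degrees(np.arctan2(d[1],d[0])),np.degrees(np.arctan2(d2[1],d2[0])),np.linalg.norm(d2))
s=manip.observe();print(s['eef_pos'],s['tool_rot'],s['force'])
E
```

```text
[ 0.58817035 -0.13014778  0.086     ] [ 0.61054558 -0.17282161  0.1       ] [ 0.58207906 -0.11867091  0.1       ]
[ 0.58733517 -0.13107389] 0.047766046304079275 -60.92733667179703 -62.26951419172589 0.061177124766893576
[ 0.57616539 -0.1137347   0.23110422] [-3.14137409e+00 -1.03175153e-03  2.11507832e+00] [-0.48917636 -0.58782323 -0.20069781]
```

```bash
cat >> h.py <<'E'
C=np.array([.5873,-.1312]); ph=np.radians(-61.5)
Z=np.array([0,0,1.])
def U(a): return np.array([np.cos(a),np.sin(a),0])
def tilt(al,a=ph):
    u=U(a); x=-u*np.cos(al)+Z*np.sin(al); z=-Z*np.cos(al)-u*np.sin(al)
    return np.c_[x,np.cross(z,x),z]
def hand(th,al,k=.0085,g=.055,back=0):
    H=np.r_[C,.1]+.052*U(ph); R=tilt(al)
    return H+g*(-U(ph)*np.cos(th)+Z*np.sin(th))+R[:,2]*(k-back),R
def now():
    s=manip.observe(); return s['eef_pos'],Ro.from_euler('xyz',s['tool_rot']).as_matrix()
E
python3 - <<'E'
from h import *
r=np.radians;a=r(-15)
p,R=now()
rows(p,R,[hand(0,a,back=.06),hand(0,a)])
print("arc")
p,R=hand(0,a)
rows(p,R,[hand(r(t),r(t)+a) for t in (3,9,15,21,27,33,39,45,51,57)])
print(hand(r(60),r(60)+a))
E
```

```text
[[-0.45, 0.13, 8.14], [0.006, -0.263, 0.047]]
[[-2.01, 0.05, 13.93], [0.006, -0.263, 0.047]]
arc
[[-0.04, -0.0, -0.28], [-0.0, 0.052, 0.0]]
[[-0.16, -0.0, -0.82], [-0.0, 0.157, 0.0]]
[[-0.33, -0.0, -1.36], [-0.0, 0.262, 0.0]]
[[-0.56, -0.0, -1.87], [-0.0, 0.367, 0.0]]
[[-0.84, -0.0, -2.35], [-0.0, 0.471, 0.0]]
[[-1.17, -0.0, -2.8], [-0.0, 0.576, 0.0]]
[[-1.54, -0.0, -3.22], [-0.0, 0.681, 0.0]]
[[-1.96, -0.0, -3.59], [-0.0, 0.785, 0.0]]
[[-2.41, -0.0, -3.92], [-0.0, 0.89, 0.0]]
[[-2.9, -0.0, -4.19], [-0.0, 0.995, 0.0]]
(array([ 0.59612247, -0.14744897,  0.14162099]), array([[-0.3374022 ,  0.87881711, -0.3374022 ],
       [ 0.62141754,  0.47715876,  0.62141754],
       [ 0.70710678,  0.        , -0.70710678]]))
```

Call:
step_arm(rows=[[[-0.45,0.13,4],[0.006,-0.13,0.047],45],[[-0.45,0.13,8.1],[0.006,-0.263,0.047],45],[[-0.45,0.13,8.1],[0.006,-0.263,0.047],45],[[-0.97,0.1,10.1],[0.006,-0.263,0.047],45],[[-1.4,0.08,11.8],[0.006,-0.263,0.047],45],[[-1.7,0.06,12.9],[0.006,-0.263,0.047],45],[[-1.9,0.05,13.5],[0.006,-0.263,0.047],45],[[-2.01,0.05,13.93],[0.006,-0.263,0.047],45],[[-2.01,0.05,13.93],[0.006,-0.263,0.047],45]])

```text
t: 2.8
eef_pos: [0.5877, -0.1323, 0.0923]
tool_rot: [3.141, 0.263, 2.066]
force: [0.3, 0.7, -0.4]
opening: 0.0383
```

Run:
```python
from h import *
s=manip.observe();print(s['t'],s['eef_pos'],s['tool_rot'],s['force'],s['opening'],hand(0,np.radians(-15))[0])
im=manip.camera("wrist");cv2.imwrite("pics/w2.png",cv2.convertScaleAbs(im[120:480,100:540,::-1],alpha=1.6))
```

```text
2.8 [ 0.58772633 -0.1322631   0.0922563 ] [3.14137675 0.26276014 2.06642614] [ 0.25931462  0.71881316 -0.44137033] 0.03829822317873214 [ 0.58691825 -0.13049691  0.09178963]
```

View pics/w2.png

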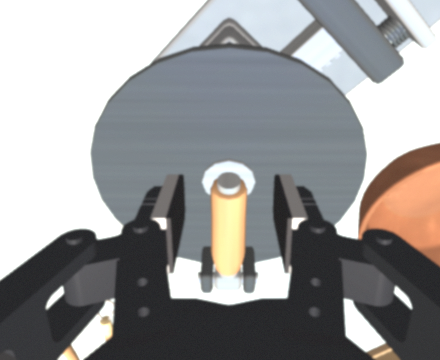

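The handle (crop x≈229) is centred between the pads (182 and 276). Closing now.

Call:
step_arm(rows=[[[0,0,0],[0,0,0],0],[[0,0,0],[0,0,0],0],[[0,0,0],[0,0,0],0],[[0,0,0],[0,0,0],0],[[0,0,0],[0,0,0],0],[[0,0,0],[0,0,0],0]])

```text
t: 3.45
eef_pos: [0.5877, -0.1323, 0.0923]
tool_rot: [3.141, 0.263, 2.066]
force: [-2.2, -0.2, 2.9]
opening: 0.0128
```

Call:
step_arm(rows=[[[-0.04,0,-0.28],[0,0.052,0],0],[[-0.1,0,-0.55],[0,0.105,0],0],[[-0.16,0,-0.82],[0,0.157,0],0],[[-0.24,0,-1.09],[0,0.21,0],0],[[-0.33,0,-1.36],[0,0.262,0],0],[[-0.44,0,-1.61],[0,0.314,0],0],[[-0.56,0,-1.87],[0,0.367,0],0],[[-0.7,0,-2.11],[0,0.419,0],0],[[-0.84,0,-2.35],[0,0.471,0],0]])

```text
t: 4.35
eef_pos: [0.5886, -0.1343, 0.1165]
tool_rot: [3.141, -0.209, 2.067]
force: [0.6, -2.3, -1.2]
opening: 0.0126
```

Call:
step_arm(rows=[[[-0.04,0,-0.28],[0,0.052,0],0],[[-0.1,0,-0.55],[0,0.105,0],0],[[-0.16,0,-0.82],[0,0.157,0],0],[[-0.24,0,-1.09],[0,0.21,0],0],[[-0.33,0,-1.36],[0,0.262,0],0],[[-0.44,0,-1.61],[0,0.314,0],0],[[-0.56,0,-1.87],[0,0.367,0],0],[[-0.7,0,-2.11],[0,0.419,0],0],[[-0.84,0,-2.35],[0,0.471,0],0],[[-1.17,0,-2.8],[0,0.576,0],0]])

```text
t: 5.35
eef_pos: [0.5968, -0.1492, 0.1402]
tool_rot: [-3.141, -0.784, 2.066]
force: [2.6, -0.2, -9.0]
opening: 0.0127
```

Run:
```python
from h import *
r=np.radians
s=manip.observe();print(s['eef_pos'],s['tool_rot'],s['joints'],s['force'],hand(r(60),r(45)))
```

```text
[ 0.59675604 -0.14921618  0.14021798] [-3.14064485 -0.78365056  2.06583323] [-0.60595879  0.8368481   1.03567035  0.35357654  1.97238167 -1.08239192] [ 2.60923752 -0.17633689 -8.99836799] (array([ 0.59612247, -0.14744897,  0.14162099]), array([[-0.3374022 ,  0.87881711, -0.3374022 ],
       [ 0.62141754,  0.47715876,  0.62141754],
       [ 0.70710678,  0.        , -0.70710678]]))
```

Call:
step_arm(rows=[[[-0.1,0,-0.5],[0,0.105,0],0],[[-0.2,0,-1.0],[0,0.21,0],0],[[-0.4,0,-1.5],[0,0.314,0],0],[[-0.65,0,-2.0],[0,0.419,0],0],[[-0.65,0,-2.0],[0,0.419,0],0]])

```text
t: 5.85
eef_pos: [0.6044, -0.1663, 0.149]
tool_rot: [-3.14, -1.214, 2.065]
force: [-2.3, -0.9, 0.9]
opening: 0.0127
```

Run:
```python
from h import *
r=np.radians
s=manip.observe();print(s['eef_pos'],s['tool_rot'],s['joints'],s['force'],hand(r(84),r(69))[0])
im=manip.camera("side");cv2.imwrite("pics/s2.png",cv2.convertScaleAbs(im[120:400,180:480,::-1],alpha=1.5))
```

```text
[ 0.60440731 -0.16627963  0.14903916] [-3.14045157 -1.21410736  2.06538443] [-0.65532881  1.17849321  0.67330921  0.58793273  2.38233621 -0.96546956] [-2.28758347 -0.94175993  0.92694217] [ 0.60558258 -0.16487232  0.15165258]
```

View pics/s2.png

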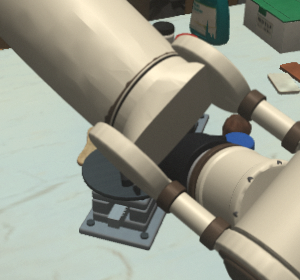

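```bash
cat >> h.py <<'E'
def down(xy,z,yaw): return np.r_[xy,z],Ro.from_euler('xyz',[np.pi,0,yaw]).as_matrix()
E
python3 - <<'E'
from h import *
p,R=now();H=C+.052*U(ph)[:2]
print(H,R[:,2]);T=down(H,.22,.497)
p1=p-R[:,2]*.08
rows(p1,R,[T]); rows(p1,R,[(T[0],R)])
E
```

```text
[ 0.61211226 -0.17689849] [-0.44425675  0.82223723 -0.35575536]
[[6.18, 0.11, 4.28], [-0.937, -0.937, 1.357]]
[[6.18, 0.11, 4.28], [0.0, 0.0, 0.0]]
```

Call:
step_arm(rows=[[[0,0,0],[0,0,0],60],[[0,0,0],[0,0,0],60],[[0,0,0],[0,0,0],60],[[0,0,0],[0,0,0],60],[[0,0,-1],[0,0,0],60],[[0,0,-3],[0,0,0],60],[[0,0,-6],[0,0,0],60],[[0,0,-8],[0,0,0],60]])

```text
t: 6.7
eef_pos: [0.6349, -0.228, 0.1807]
tool_rot: [3.14, -1.203, 2.065]
force: [23.5, 6.0, 3.5]
opening: 0.051
```

Call:
step_arm(rows=[[[0,0,0],[0,0,0],60]])

```text
t: 6.8
eef_pos: [0.6338, -0.2279, 0.1765]
tool_rot: [-3.135, -1.209, 2.056]
force: [0.1, -0.3, -1.3]
opening: 0.0513
```

Run:
```python
from h import *
s=manip.observe();print(s['eef_pos'],s['tool_rot'],s['joints'],s['dq'],s['force'],s['torque'])
p,R=now();H=C+.052*U(ph)[:2]
T=down(H,.22,.497); rows(p,R,[T])
im=manip.camera("scene");cv2.imwrite("pics/s3.png",cv2.convertScaleAbs(im[100:400,240:640,::-1],alpha=1.5))
```

```text
[ 0.63382345 -0.22787307  0.17648939] [-3.13477552 -1.20924648  2.05567115] [-0.69048561  1.42449765  0.18879885  0.73682774  2.58671197 -0.76767478] [ 0.02381758 -0.03552512 -0.03317912 -0.03831092 -0.05142441 -0.05159579] [ 0.05963675 -0.27505799 -1.30539201] [-0.39755246 -0.25470478  0.03661004]
[[6.02, 0.48, 3.62], [-0.937, -0.939, 1.353]]
```

View pics/s3.png

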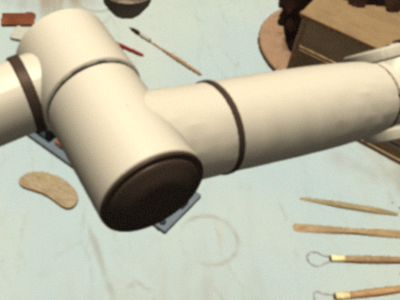

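Call:
step_arm(rows=[[[0,0,0],[0,-0.1,0],60],[[0.5,0,0],[0,-0.22,0],60],[[1,0,0],[0,-0.35,0],60],[[2,0,0],[0,-0.48,0],60],[[3,0,-0.5],[0,-0.61,0],60],[[4,0,-1],[0,-0.74,0],60],[[5,0,-1.5],[0,-0.88,0],60],[[5,0,-1.5],[0,-1.02,0],60],[[5,0,-1.5],[0,-1.15,0],60],[[5,0,-1.5],[0,-1.21,0],60]])

```text
t: 7.85
eef_pos: [0.6344, -0.2226, 0.2369]
tool_rot: [3.137, 0.02, 2.069]
force: [0.6, -1.0, 0.3]
opening: 0.0511
```

Run:
```python
from h import *
s=manip.observe();print(s['eef_pos'],s['tool_rot'],s['joints'],s['dq'],s['force'])
p,R=now();H=C+.052*U(ph)[:2]
rows(p,R,[down(H,.22,.497),down(H,.135,.497)])
```

```text
[ 0.63442615 -0.2226449   0.23689867] [3.13659631 0.01972601 2.06856202] [-0.51392356  0.39097647  1.30543457 -0.00629298  1.42581165 -1.01088965] [ 0.12710454 -0.3192174   0.43437807 -0.30074468 -0.57935992  0.16950059] [ 0.56536448 -0.98380142  0.26621963]
[[5.12, 0.22, 1.59], [0.019, 0.012, 1.572]]
[[5.28, 0.17, 10.09], [0.019, 0.012, 1.572]]
```

Call:
step_arm(rows=[[[2,0,1],[0,0,0.15],60],[[5,0.2,1.6],[0,0,0.3],60],[[5.1,0.2,1.6],[0,0,0.45],60],[[5.1,0.2,1.6],[0,0,0.6],60],[[5.1,0.2,1.6],[0,0,0.75],60],[[5.1,0.2,1.6],[0,0,0.9],60],[[5.1,0.2,1.6],[0,0,1.05],60],[[5.1,0.2,1.6],[0,0,1.2],60],[[5.1,0.2,1.6],[0,0,1.35],60],[[5.1,0.2,1.6],[0.018,0.012,1.5],60]])

```text
t: 8.85
eef_pos: [0.612, -0.1779, 0.2188]
tool_rot: [-3.136, 0.0, 0.562]
force: [-0.2, 0.2, 0.0]
opening: 0.0513
```

Call:
step_arm(rows=[[[0,0,0],[0,0,0.07],60],[[0,0,0],[0,0,0.07],60]])

```text
t: 9.05
eef_pos: [0.6121, -0.1783, 0.2183]
tool_rot: [-3.136, 0.001, 0.497]
force: [-0.4, -0.4, 1.1]
opening: 0.0511
```

Run:
```python
from h import *
s=manip.observe();print(s['eef_pos'],s['tool_rot'],s['joints'],s['force'])
for th in (80,90,):
    H=np.r_[C,.1]+.052*U(ph); print(proj("wrist",[H,H+.066*(-U(ph)*np.cos(np.radians(th))+Z*np.sin(np.radians(th)))]))
im=manip.camera("wrist");cv2.imwrite("pics/w4.png",cv2.convertScaleAbs(im[:,:,::-1],alpha=1.5))
```

```text
[ 0.61206892 -0.17834108  0.21832225] [-3.13609232e+00  9.31077701e-04  4.97399522e-01] [-0.47386228  0.33056182  1.41871893  0.00237046  1.39737882  0.59912215] [-0.42077094 -0.4242298   1.09379962]
[[327.94297903 236.27992047]
 [307.48186866 267.35051741]]
[[327.94297903 236.27992047]
 [327.2460259  268.00167546]]
```

View pics/w4.png

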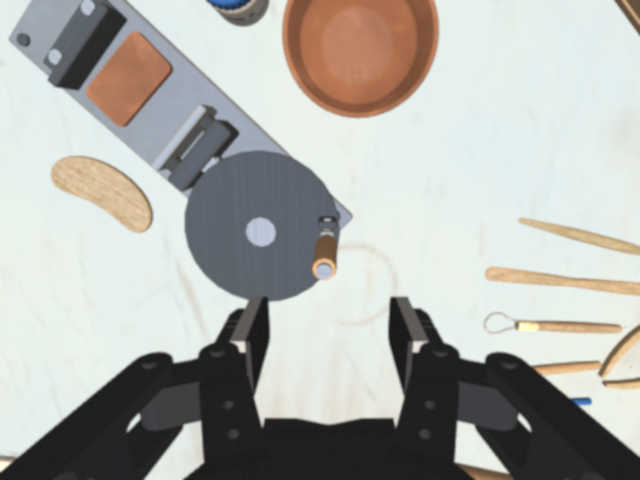

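The handle now stands nearly upright (hinge at px (328,233), top at (323,270), about 88°) and is centred between the pads. The hub is at (260.5,232).

Run:
```python
from h import *
print(onplane("wrist",(260.5,232),.086),onplane("wrist",(323.5,270),.166), onplane("wrist",(328,234.5),.1))
p,R=now();H=C+.052*U(ph)[:2]; rows(p,R,[down(H,.137,.497)])
```

```text
[ 0.58594547 -0.13020521  0.086     ] [ 0.60988683 -0.17542694  0.166     ] [ 0.6131742  -0.17609424  0.1       ]
[[0.09, -0.06, 8.1], [-0.006, 0.001, 0.002]]
```

Call:
step_arm(rows=[[[0.1,-0.1,3],[0,0,0],60],[[0.1,-0.1,5.5],[0,0,0],60],[[0.1,-0.1,7.3],[0,0,0],60],[[0.1,-0.1,8.1],[0,0,0],60],[[0.1,-0.1,8.1],[0,0,0],0],[[0.1,-0.1,8.1],[0,0,0],0],[[0.1,-0.1,8.1],[0,0,0],0],[[0.1,-0.1,8.1],[0,0,0],0],[[0.1,-0.1,8.1],[0,0,0],0],[[0.1,-0.1,8.1],[0,0,0],0]])

```text
t: 10.1
eef_pos: [0.6117, -0.1767, 0.1369]
tool_rot: [-3.134, 0.001, 0.495]
force: [-1.9, 1.1, 5.8]
opening: 0.0128
```

```bash
cat >> h.py <<'E'
def tang():
    s=manip.observe();p=s['eef_pos'];d=p[:2]-C;a=np.arctan2(d[1],d[0]);f=s['force']
    u=U(a);t=np.array([u[1],-u[0],0])
    print("t %.2f ang %.3f r %.1f z %.1f  resist %.2f radial %.2f fz %.2f open %.1f"%(s['t'],a,1000*np.hypot(*d),1000*p[2],-f@t,f@u,f[2],s['opening']*1000))
    return s,a
def crank(a0,das,r=.052,yaw=.497):
    R=down(C,.1,yaw)[1]; P=lambda a: np.r_[C+r*U(a)[:2],.137]
    rows(P(a0),R,[(P(a0-d),R) for d in das])
E
python3 - <<'E'
from h import *
s,a=tang(); print(s['force'],s['eef_pos'],s['tool_rot'])
crank(a,np.arange(1,11)*.1)
E
```

```text
t 10.10 ang -1.078 r 51.6 z 136.9  resist -1.19 radial -1.89 fz 5.80 open 12.8
[-1.94425931  1.10385985  5.79952781] [ 0.61174397 -0.17668034  0.13685802] [-3.13374518e+00  1.45613867e-03  4.95471184e-01]
[[-0.52, -0.03, -0.0], [0.0, 0.0, 0.0]]
[[-1.03, -0.11, -0.0], [0.0, 0.0, 0.0]]
[[-1.54, -0.24, -0.0], [0.0, 0.0, 0.0]]
[[-2.02, -0.42, -0.0], [0.0, 0.0, 0.0]]
[[-2.49, -0.65, -0.0], [0.0, 0.0, 0.0]]
[[-2.93, -0.92, -0.0], [0.0, 0.0, 0.0]]
[[-3.35, -1.24, -0.0], [0.0, 0.0, 0.0]]
[[-3.72, -1.59, -0.0], [0.0, 0.0, 0.0]]
[[-4.07, -1.98, -0.0], [0.0, 0.0, 0.0]]
[[-4.37, -2.41, -0.0], [0.0, 0.0, 0.0]]
```

Call:
step_arm(rows=[[[-0.52,-0.03,0],[0,0,0],0],[[-1.03,-0.11,0],[0,0,0],0],[[-1.54,-0.24,0],[0,0,0],0],[[-2.02,-0.42,0],[0,0,0],0],[[-2.49,-0.65,0],[0,0,0],0],[[-2.93,-0.92,0],[0,0,0],0],[[-3.35,-1.24,0],[0,0,0],0],[[-3.72,-1.59,0],[0,0,0],0],[[-4.07,-1.98,0],[0,0,0],0],[[-4.37,-2.41,0],[0,0,0],0]])

```text
t: 11.1
eef_pos: [0.5623, -0.1763, 0.1368]
tool_rot: [-3.135, -0.0, 0.495]
force: [4.3, 1.6, 5.4]
opening: 0.0131
```

Run:
```python
from h import *
s,a=tang(); 
crank(-2.078,np.arange(1,11)*.1);print();crank(-3.078,np.arange(1,11)*.1)
```

```text
t 11.10 ang -2.077 r 51.6 z 136.8  resist 3.03 radial -3.48 fz 5.42 open 13.1
[[-0.26, -0.45, -0.0], [0.0, 0.0, 0.0]]
[[-0.47, -0.93, -0.0], [0.0, 0.0, 0.0]]
[[-0.63, -1.42, -0.0], [0.0, 0.0, 0.0]]
[[-0.74, -1.93, -0.0], [0.0, 0.0, 0.0]]
[[-0.8, -2.45, -0.0], [0.0, 0.0, 0.0]]
[[-0.81, -2.96, -0.0], [0.0, 0.0, 0.0]]
[[-0.77, -3.48, -0.0], [0.0, 0.0, 0.0]]
[[-0.67, -3.99, -0.0], [0.0, 0.0, 0.0]]
[[-0.53, -4.49, -0.0], [0.0, 0.0, 0.0]]
[[-0.33, -4.97, -0.0], [0.0, 0.0, 0.0]]

[[0.24, -0.46, -0.0], [0.0, 0.0, 0.0]]
[[0.53, -0.89, -0.0], [0.0, 0.0, 0.0]]
[[0.86, -1.3, -0.0], [0.0, 0.0, 0.0]]
[[1.22, -1.67, -0.0], [0.0, 0.0, 0.0]]
[[1.62, -2.0, -0.0], [0.0, 0.0, 0.0]]
[[2.06, -2.28, -0.0], [0.0, 0.0, 0.0]]
[[2.52, -2.53, -0.0], [0.0, 0.0, 0.0]]
[[3.0, -2.72, -0.0], [0.0, 0.0, 0.0]]
[[3.5, -2.87, -0.0], [0.0, 0.0, 0.0]]
[[4.01, -2.97, -0.0], [0.0, 0.0, 0.0]]
```

Drag reads 3 N as expected. Cranking 2 rad more.

Call:
step_arm(rows=[[[-0.26,-0.45,0],[0,0,0],0],[[-0.47,-0.93,0],[0,0,0],0],[[-0.63,-1.42,0],[0,0,0],0],[[-0.74,-1.93,0],[0,0,0],0],[[-0.8,-2.45,0],[0,0,0],0],[[-0.81,-2.96,0],[0,0,0],0],[[-0.77,-3.48,0],[0,0,0],0],[[-0.67,-3.99,0],[0,0,0],0],[[-0.53,-4.49,0],[0,0,0],0],[[-0.33,-4.97,0],[0,0,0],0]])

```text
t: 12.1
eef_pos: [0.5353, -0.1348, 0.1369]
tool_rot: [-3.136, 0.002, 0.495]
force: [4.4, -3.2, 4.0]
opening: 0.0134
```

Call:
step_arm(rows=[[[0.24,-0.46,0],[0,0,0],0],[[0.53,-0.89,0],[0,0,0],0],[[0.86,-1.3,0],[0,0,0],0],[[1.22,-1.67,0],[0,0,0],0],[[1.62,-2.0,0],[0,0,0],0],[[2.06,-2.28,0],[0,0,0],0],[[2.52,-2.53,0],[0,0,0],0],[[3.0,-2.72,0],[0,0,0],0],[[3.5,-2.87,0],[0,0,0],0],[[4.01,-2.97,0],[0,0,0],0]])

```text
t: 13.1
eef_pos: [0.5551, -0.0897, 0.1368]
tool_rot: [-3.133, 0.006, 0.495]
force: [-0.3, -3.3, 9.7]
opening: 0.0129
```

Run:
```python
from h import *
s,a=tang(); 
crank(-4.078,np.arange(1,11)*.1)
im=manip.camera("side");cv2.imwrite("pics/s5.png",cv2.convertScaleAbs(im[200:380,230:430,::-1],alpha=1.5))
```

```text
t 13.10 ang 2.230 r 52.5 z 136.8  resist 2.29 radial -2.41 fz 9.65 open 12.9
[[0.52, -0.05, -0.0], [0.0, 0.0, 0.0]]
[[1.04, -0.04, -0.0], [0.0, 0.0, 0.0]]
[[1.55, 0.02, 0.0], [0.0, 0.0, 0.0]]
[[2.06, 0.13, 0.0], [0.0, 0.0, 0.0]]
[[2.56, 0.29, 0.0], [0.0, 0.0, 0.0]]
[[3.03, 0.5, 0.0], [0.0, 0.0, 0.0]]
[[3.49, 0.75, 0.0], [0.0, 0.0, 0.0]]
[[3.91, 1.05, 0.0], [0.0, 0.0, 0.0]]
[[4.3, 1.39, 0.0], [0.0, 0.0, 0.0]]
[[4.66, 1.77, 0.0], [0.0, 0.0, 0.0]]
```

Call:
step_arm(rows=[[[0.52,-0.05,0],[0,0,0],0],[[1.04,-0.04,0],[0,0,0],0],[[1.55,0.02,0],[0,0,0],0],[[2.06,0.13,0],[0,0,0],0],[[2.56,0.29,0],[0,0,0],0],[[3.03,0.5,0],[0,0,0],0]])

```text
t: 13.75
eef_pos: [0.5838, -0.0786, 0.1368]
tool_rot: [-3.131, 0.006, 0.496]
force: [-3.3, 0.5, 11.8]
opening: 0.0127
```

Run:
```python
from h import *
s,a=tang(); A=-4.678
for i in range(6): print(i,round(A-.4*i,3));crank(A-.4*i,[.1,.2,.3,.4])
im=manip.camera("side");cv2.imwrite("pics/s5.png",cv2.resize(cv2.convertScaleAbs(im[200:380,230:430,::-1],alpha=1.5),None,fx=3,fy=3))
```

```text
t 13.75 ang 1.638 r 52.7 z 136.8  resist 3.24 radial 0.68 fz 11.79 open 12.7
0 -4.678
[[0.45, 0.25, 0.0], [0.0, 0.0, 0.0]]
[[0.88, 0.55, 0.0], [0.0, 0.0, 0.0]]
[[1.27, 0.89, 0.0], [0.0, 0.0, 0.0]]
[[1.63, 1.27, 0.0], [0.0, 0.0, 0.0]]
1 -5.078
[[0.32, 0.41, 0.0], [0.0, 0.0, 0.0]]
[[0.59, 0.85, 0.0], [0.0, 0.0, 0.0]]
[[0.82, 1.32, 0.0], [0.0, 0.0, 0.0]]
[[1.01, 1.81, 0.0], [0.0, 0.0, 0.0]]
2 -5.478
[[0.13, 0.5, 0.0], [0.0, 0.0, 0.0]]
[[0.21, 1.02, 0.0], [0.0, 0.0, 0.0]]
[[0.24, 1.53, 0.0], [0.0, 0.0, 0.0]]
[[0.22, 2.05, 0.0], [0.0, 0.0, 0.0]]
3 -5.878
[[-0.07, 0.51, 0.0], [0.0, 0.0, 0.0]]
[[-0.2, 1.02, 0.0], [0.0, 0.0, 0.0]]
[[-0.37, 1.51, 0.0], [0.0, 0.0, 0.0]]
[[-0.59, 1.98, 0.0], [0.0, 0.0, 0.0]]
4 -6.278
[[-0.27, 0.45, 0.0], [0.0, 0.0, 0.0]]
[[-0.58, 0.86, 0.0], [0.0, 0.0, 0.0]]
[[-0.93, 1.24, 0.0], [0.0, 0.0, 0.0]]
[[-1.32, 1.59, 0.0], [0.0, 0.0, 0.0]]
5 -6.678
[[-0.42, 0.31, 0.0], [0.0, 0.0, 0.0]]
[[-0.87, 0.57, 0.0], [0.0, 0.0, 0.0]]
[[-1.34, 0.78, 0.0], [0.0, 0.0, 0.0]]
[[-1.83, 0.95, 0.0], [0.0, 0.0, 0.0]]
```

View pics/s5.png

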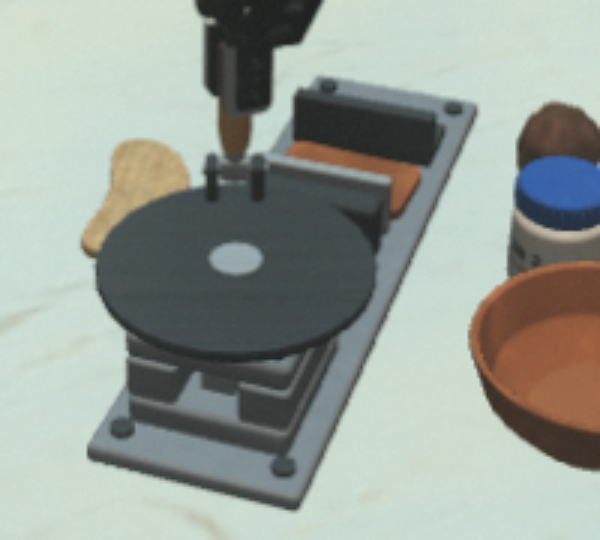

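The jaw is close to the tile and the handle is upright in the hand. I'll go in chunks of 0.4 rad.

Call:
step_arm(rows=[[[0.45,0.25,0],[0,0,0],0],[[0.88,0.55,0],[0,0,0],0],[[1.27,0.89,0],[0,0,0],0],[[1.63,1.27,0],[0,0,0],0]])

```text
t: 14.2
eef_pos: [0.6044, -0.0814, 0.1367]
tool_rot: [-3.13, 0.004, 0.496]
force: [-2.6, 3.2, 11.3]
opening: 0.0129
```

```bash
python3 -c "
from h import *
tang()"
```

```text
t 14.20 ang 1.240 r 52.7 z 136.7  resist 3.54 radial 2.20 fz 11.32 open 12.9
```

Call:
step_arm(rows=[[[0.32,0.41,0],[0,0,0],0],[[0.59,0.85,0],[0,0,0],0],[[0.82,1.32,0],[0,0,0],0],[[1.01,1.81,0],[0,0,0],0]])

```text
t: 14.6
eef_pos: [0.6224, -0.0922, 0.1367]
tool_rot: [-3.13, 0.003, 0.496]
force: [-1.5, 4.2, 11.8]
opening: 0.0132
```

```bash
python3 -c "
from h import *
tang()"
```

```text
t 14.60 ang 0.838 r 52.5 z 136.7  resist 3.92 radial 2.14 fz 11.83 open 13.2
```

Call:
step_arm(rows=[[[0.13,0.5,0],[0,0,0],0],[[0.21,1.02,0],[0,0,0],0],[[0.24,1.53,0],[0,0,0],0]])

```text
t: 14.9
eef_pos: [0.6323, -0.1046, 0.1368]
tool_rot: [-3.131, 0.002, 0.496]
force: [1.6, 4.5, 11.2]
opening: 0.0127
```

```bash
python3 -c "
from h import *
tang()
for i in range(7): print(-5.778-.3*i);crank(-5.778-.3*i,[.1,.2,.3])"
```

```text
t 14.90 ang 0.535 r 52.3 z 136.8  resist 3.08 radial 3.65 fz 11.22 open 12.7
-5.778
[[-0.02, 0.52, 0.0], [0.0, 0.0, 0.0]]
[[-0.1, 1.03, 0.0], [0.0, 0.0, 0.0]]
[[-0.22, 1.54, 0.0], [0.0, 0.0, 0.0]]
-6.077999999999999
[[-0.17, 0.49, 0.0], [0.0, 0.0, 0.0]]
[[-0.4, 0.96, 0.0], [0.0, 0.0, 0.0]]
[[-0.66, 1.4, 0.0], [0.0, 0.0, 0.0]]
-6.377999999999999
[[-0.31, 0.42, 0.0], [0.0, 0.0, 0.0]]
[[-0.66, 0.8, 0.0], [0.0, 0.0, 0.0]]
[[-1.05, 1.15, 0.0], [0.0, 0.0, 0.0]]
-6.677999999999999
[[-0.42, 0.31, 0.0], [0.0, 0.0, 0.0]]
[[-0.87, 0.57, 0.0], [0.0, 0.0, 0.0]]
[[-1.34, 0.78, 0.0], [0.0, 0.0, 0.0]]
-6.978
[[-0.49, 0.17, 0.0], [0.0, 0.0, 0.0]]
[[-1.0, 0.29, 0.0], [0.0, 0.0, 0.0]]
[[-1.51, 0.35, 0.0], [0.0, 0.0, 0.0]]
-7.278
[[-0.52, 0.02, 0.0], [0.0, 0.0, 0.0]]
[[-1.04, -0.02, -0.0], [0.0, 0.0, 0.0]]
[[-1.55, -0.11, -0.0], [0.0, 0.0, 0.0]]
-7.577999999999999
[[-0.5, -0.14, -0.0], [0.0, 0.0, 0.0]]
[[-0.99, -0.33, -0.0], [0.0, 0.0, 0.0]]
[[-1.45, -0.56, -0.0], [0.0, 0.0, 0.0]]
```

Call:
step_arm(rows=[[[-0.02,0.52,0],[0,0,0],0],[[-0.1,1.03,0],[0,0,0],0],[[-0.22,1.54,0],[0,0,0],0]])

```text
t: 15.2
eef_pos: [0.638, -0.1193, 0.1368]
tool_rot: [-3.132, 0.001, 0.496]
force: [2.4, 4.4, 9.9]
opening: 0.0128
```

Call:
step_arm(rows=[[[-0.17,0.49,0],[0,0,0],0],[[-0.4,0.96,0],[0,0,0],0],[[-0.66,1.4,0],[0,0,0],0]])

```text
t: 15.5
eef_pos: [0.6391, -0.1351, 0.1368]
tool_rot: [-3.133, 0.001, 0.496]
force: [2.0, 2.7, 9.8]
opening: 0.0131
```

Call:
step_arm(rows=[[[-0.31,0.42,0],[0,0,0],0],[[-0.66,0.8,0],[0,0,0],0],[[-1.05,1.15,0],[0,0,0],0]])

```text
t: 15.8
eef_pos: [0.6355, -0.1502, 0.1368]
tool_rot: [-3.133, 0.0, 0.496]
force: [3.6, 4.2, 9.1]
opening: 0.0133
```

Call:
step_arm(rows=[[[-0.21,0.16,0],[0,0,0],0],[[-0.42,0.31,0],[0,0,0],0]])

```text
t: 16.0
eef_pos: [0.6334, -0.1547, 0.1368]
tool_rot: [-3.133, -0.0, 0.495]
force: [4.3, 3.8, 9.3]
opening: 0.0133
```

```bash
python3 -c "
from h import *
tang()
for i in range(4): print(-6.778-.05*i);crank(-6.778-.05*i,[.05])"
```

```text
t 16.00 ang -0.472 r 51.7 z 136.8  resist 5.35 radial 2.15 fz 9.28 open 13.3
-6.778
[[-0.22, 0.14, 0.0], [0.0, 0.0, 0.0]]
-6.827999999999999
[[-0.23, 0.13, 0.0], [0.0, 0.0, 0.0]]
-6.877999999999999
[[-0.23, 0.11, 0.0], [0.0, 0.0, 0.0]]
-6.928
[[-0.24, 0.1, 0.0], [0.0, 0.0, 0.0]]
```

Call:
step_arm(rows=[[[-0.22,0.14,0],[0,0,0],0]])

```text
t: 16.1
eef_pos: [0.6322, -0.1567, 0.1368]
tool_rot: [-3.133, -0.001, 0.496]
force: [5.3, 5.2, 9.3]
opening: 0.0127
```

```bash
python3 -c "
from h import *
tang()"
```

```text
t 16.10 ang -0.517 r 51.7 z 136.8  resist 7.15 radial 2.00 fz 9.34 open 12.7
```

Call:
step_arm(rows=[[[0,0,0],[0,0,0],0],[[0,0,0],[0,0,0],0]])

```text
t: 16.3
eef_pos: [0.6321, -0.157, 0.1368]
tool_rot: [-3.133, -0.0, 0.496]
force: [4.0, 3.0, 9.1]
opening: 0.0129
```

```bash
python3 -c "
from h import *
tang()"
```

```text
t 16.30 ang -0.523 r 51.7 z 136.8  resist 4.61 radial 2.01 fz 9.11 open 12.9
```

The crank load has clearly risen: about 7.2 N moving against about 3 N of drag, so the grip is about 20 N. Releasing and rising to look.

Call:
step_arm(rows=[[[0,0,0],[0,0,0],60],[[0,0,0],[0,0,0],60],[[0,0,0],[0,0,0],60],[[0,0,0],[0,0,0],60],[[0,0,-1],[0,0,0],60],[[0,0,-3],[0,0,0],60],[[0,0,-6],[0,0,0],60],[[0,0,-8],[0,0,0],60],[[0,0,-8],[0,0,0],60]])

```text
t: 17.2
eef_pos: [0.6334, -0.1592, 0.2198]
tool_rot: [-3.138, -0.001, 0.495]
force: [0.3, -0.1, 0.3]
opening: 0.0512
```

Run:
```python
from h import *
s=manip.observe();print(s['eef_pos'],s['tool_rot'],s['joints'],s['force'])
for a in (-.52,-.4): print(proj("wrist",[np.r_[C+.052*U(a)[:2],.1],np.r_[C+.052*U(a)[:2],.166]]))
im=manip.camera("wrist");cv2.imwrite("pics/w6.png",cv2.convertScaleAbs(im[:,:,::-1],alpha=1.5))
```

```text
[ 0.63340113 -0.15917971  0.21977136] [-3.13788591e+00 -1.38412603e-03  4.95214088e-01] [-0.43242951  0.36700942  1.36984023  0.00337584  1.40688001  0.64259572] [ 0.3162327  -0.09486465  0.3227426 ]
[[326.24210166 236.82241214]
 [325.24230407 268.21441138]]
[[321.42861263 230.29992932]
 [318.9716576  259.95269473]]
```

View pics/w6.png

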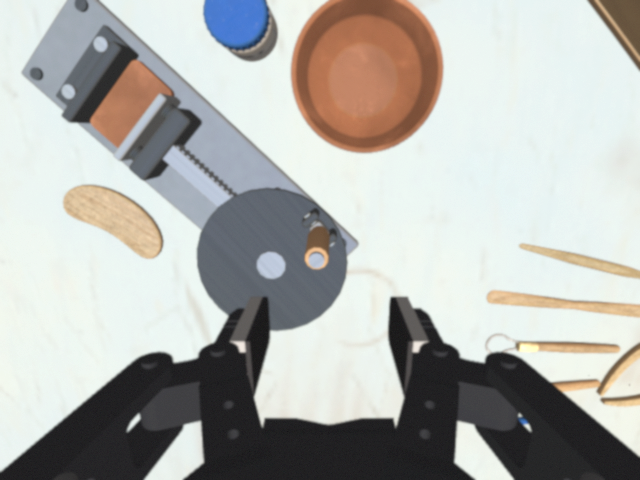

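Lugs are at px (310,214) and (332,240), so the wheel eased back to about -0.39 rad. The handle is upright and the tile sits between the jaw and the fence. Next: close the gripper, go outside the handle and push it in.

Run:
```python
from h import *
p,R=now();a=-.39;P=lambda r,z:down(C+r*U(a)[:2],z,1.18)
rows(p,R,[P(.1,.22),P(.1,.133)])
```

```text
[[3.68, 3.18, -0.31], [-0.007, -0.001, -0.685]]
[[3.68, 3.24, 8.39], [-0.007, -0.001, -0.685]]
```

Call:
step_arm(rows=[[[1.8,1.6,-0.3],[0,0,-0.14],0],[[3.7,3.2,-0.3],[0,0,-0.28],0],[[3.7,3.2,-0.3],[0,0,-0.42],0],[[3.7,3.2,-0.3],[0,0,-0.56],0],[[3.7,3.2,-0.3],[0,0,-0.685],0],[[3.7,3.2,2.5],[0,0,-0.685],0],[[3.7,3.2,5.5],[0,0,-0.685],0],[[3.7,3.2,7.7],[0,0,-0.685],0],[[3.7,3.2,8.4],[0,0,-0.685],0],[[3.7,3.2,8.4],[0,0,-0.685],0]])

```text
t: 18.25
eef_pos: [0.677, -0.1675, 0.1278]
tool_rot: [-3.127, -0.004, 1.18]
force: [-0.0, -0.3, 0.4]
opening: 0.0003
```

Call:
step_arm(rows=[[[0,-1,0],[0,0,0],0],[[0,-2,0],[0,0,0],0],[[0,-2.5,0],[0,0,0],0],[[0,-3,0],[0,0,0],0]])

```text
t: 18.65
eef_pos: [0.6515, -0.157, 0.1323]
tool_rot: [-3.135, -0.004, 1.18]
force: [1.0, -0.9, 1.0]
opening: -0.0002
```

Call:
step_arm(rows=[[[0,-0.5,0],[0,0,0],0],[[0,-1,0],[0,0,0],0],[[0,-1.5,0],[0,0,0],0],[[0,-2,0],[0,0,0],0]])

```text
t: 19.05
eef_pos: [0.6318, -0.1489, 0.1306]
tool_rot: [-3.131, -0.004, 1.18]
force: [0.5, -0.4, 0.5]
opening: 0.0001
```

```bash
python3 -c "
from h import *
s,a=tang();print(s['eef_pos'],s['tool_rot'],s['force'])"
```

```text
t 19.05 ang -0.379 r 47.9 z 130.6  resist -0.21 radial 0.61 fz 0.53 open 0.1
[ 0.6318078  -0.14891861  0.13063539] [-3.13146599 -0.00386644  1.18020757] [ 0.48662309 -0.41834604  0.53348022]
```

Call:
step_arm(rows=[[[0,-0.5,0],[0,0,0],0],[[0,-1,0],[0,0,0],0],[[0,-1.5,0],[0,0,0],0],[[0,-2,0],[0,0,0],0],[[0,-2.3,0],[0,0,0],0]])

```text
t: 19.55
eef_pos: [0.6105, -0.1401, 0.1311]
tool_rot: [-3.131, -0.004, 1.18]
force: [1.1, 0.0, 0.4]
opening: 0.0001
```

Call:
step_arm(rows=[[[0,1,0],[0,0,0],0],[[0,1,-4],[0,0,0],0],[[0,1,-9],[0,0,0],0],[[0,1,-9],[0,0,0],0]])

```text
t: 19.95
eef_pos: [0.6245, -0.1463, 0.2298]
tool_rot: [3.138, -0.003, 1.18]
force: [0.6, -0.8, 1.7]
opening: 0.0001
```

Run:
```python
from h import *
s=manip.observe();print(s['eef_pos'],s['tool_rot'],s['force'])
p,R=now(); rows(p,R,[down(C+.002*U(-.39)[:2],z,1.18) for z in (.2,.112)])
a=-.39
H=np.r_[C+.052*U(a)[:2],.1]
for th in (.5,.7,.9): print(th,proj("wrist",[H,H+.066*(-U(a)*np.cos(th)+Z*np.sin(th))]))
im=manip.camera("wrist");cv2.imwrite("pics/w7.png",cv2.convertScaleAbs(im[:,:,::-1],alpha=1.5))
```

```text
[ 0.62454156 -0.14632214  0.22975953] [ 3.13766444 -0.0034657   1.1804036 ] [ 0.58160334 -0.77465337  1.6587298 ]
[[-0.03, -3.83, 2.96], [0.004, -0.003, 0.0]]
[[-0.06, -3.87, 11.76], [0.004, -0.003, 0.0]]
0.5 [[342.61180812 233.82808713]
 [261.59901811 246.11572997]]
0.7 [[342.61180812 233.82808713]
 [269.89963652 250.95554727]]
0.9 [[342.61180812 233.82808713]
 [282.39566464 255.36788829]]
```

View pics/w7.png

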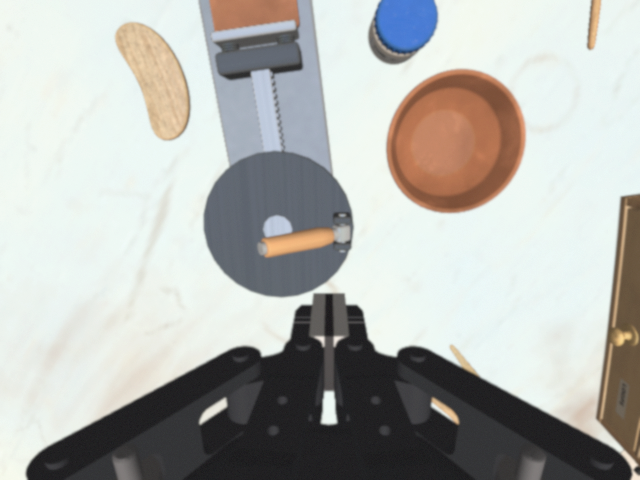

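The handle is down to about 0.5 rad (tip at px (263,248)). Pressing it down from above the hub.

Call:
step_arm(rows=[[[0,-3.9,0],[0,0,0],0],[[0,-3.9,3],[0,0,0],0],[[0,-3.9,6],[0,0,0],0],[[0,-3.9,8.5],[0,0,0],0],[[0,-3.9,9.5],[0,0,0],0],[[0,-3.9,10.5],[0,0,0],0],[[0,-3.9,11.3],[0,0,0],0],[[0,-3.9,11.6],[0,0,0],0],[[0,-3.9,11.6],[0,0,0],0]])

```text
t: 20.9
eef_pos: [0.5844, -0.1293, 0.1068]
tool_rot: [-3.132, -0.004, 1.18]
force: [-2.9, 1.6, 4.8]
opening: -0.0001
```

Call:
step_arm(rows=[[[0,0,0.2],[0,0,0],0],[[0,0,0.3],[0,0,0],0]])

```text
t: 21.1
eef_pos: [0.5845, -0.1293, 0.1055]
tool_rot: [-3.133, -0.004, 1.181]
force: [-8.8, 2.9, 16.6]
opening: -0.0004
```

Solid contact at the sleeve's top height (16.6 N at z = 0.1055), so the handle is home. Lifting away and checking.

Call:
step_arm(rows=[[[0,0,-1],[0,0,0],0],[[0,0,-4],[0,0,0],0],[[0,0,-8],[0,0,0],0],[[0,4,-12],[0,0,0],0],[[0,4,-13],[0,0,0],0],[[0,4,-13],[0,0,0],0]])

```text
t: 21.7
eef_pos: [0.6245, -0.1465, 0.2362]
tool_rot: [-3.14, -0.004, 1.18]
force: [-0.2, -0.7, -0.6]
opening: -0.0001
```

Run:
```python
from h import *
s=manip.observe();print(s['t'],s['eef_pos'],s['force'])
im=manip.camera("wrist")
for a in (-.36,-.39):
  H=np.r_[C+.052*U(a)[:2],.1]
  for th in (0,.1): print(a,th,proj("wrist",[H,H+.066*(-U(a)*np.cos(th)+Z*np.sin(th))]))
cv2.imwrite("pics/w8.png",cv2.resize(cv2.convertScaleAbs(im[:320,150:550,::-1],alpha=1.5),None,fx=2,fy=2,interpolation=cv2.INTER_CUBIC)[:600])
```

```text
21.7 [ 0.6244724  -0.14648579  0.23621552] [-0.16528646 -0.70992094 -0.63422553]
-0.36 0 [[346.44475911 230.66450216]
 [263.25157489 233.05468592]]
-0.36 0.1 [[346.44475911 230.66450216]
 [262.16710407 235.2901192 ]]
-0.39 0 [[346.44829301 232.57000534]
 [263.21562401 232.54413876]]
-0.39 0.1 [[346.44829301 232.57000534]
 [262.13070183 234.78137936]]
```

Run:
```python
from h import *
im=cv2.resize(cv2.imread("pics/w8.png"),None,fx=.5,fy=.5)
hsv=cv2.cvtColor(im,cv2.COLOR_BGR2HSV)
m=cv2.inRange(hsv,(5,90,60),(22,255,255)); m[:,:70]=0;m[:150]=0;m[280:]=0;m[:,205:]=0
n,l,st,c=cv2.connectedComponentsWithStats(m)
for i in range(1,n):
    if st[i,4]>60:
        ys,xs=np.where(l==i); print(st[i],c[i]+[150,0],np.polyfit(xs+150,ys,1))
        for x in (xs.min()+3,xs.max()-3): print(x+150, ys[xs==x].min(),ys[xs==x].max())
g=cv2.inRange(hsv,(0,0,110),(180,60,235)); 
a=-.39;H=np.r_[C+.052*U(a)[:2],.1]
for a in (-.33,-.36,-.39,-.42):
  H=np.r_[C+.052*U(a)[:2],.1]
  for th in (0,.1,.2):
    q=[H+d*(-U(a)*np.cos(th)+Z*np.sin(th)) for d in (.011,.066)]
    P=proj("wrist",q); print(a,th,P.round(1).tolist(),"slope",((P[1]-P[0])[1]/(P[1]-P[0])[0]).round(3),"mid",P.mean(0).round(1))
```

```text
[ 109  222   69   18 1146] [293.66753927 230.7513089 ] [-1.45177601e-02  2.35014704e+02]
262 223 239
324 223 238
-0.33 0 [[332.5, 229.6], [263.3, 233.6]] slope -0.058 mid [297.9 231.6]
-0.33 0.1 [[332.5, 229.9], [262.2, 235.8]] slope -0.084 mid [297.4 232.9]
-0.33 0.2 [[332.8, 230.3], [262.0, 238.1]] slope -0.11 mid [297.4 234.2]
-0.36 0 [[332.5, 231.1], [263.3, 233.1]] slope -0.029 mid [297.9 232.1]
-0.36 0.1 [[332.6, 231.4], [262.2, 235.3]] slope -0.055 mid [297.4 233.4]
-0.36 0.2 [[332.8, 231.8], [261.9, 237.6]] slope -0.082 mid [297.4 234.7]
-0.39 0 [[332.5, 232.6], [263.2, 232.5]] slope 0.0 mid [297.9 232.6]
-0.39 0.1 [[332.6, 232.9], [262.1, 234.8]] slope -0.026 mid [297.4 233.9]
-0.39 0.2 [[332.8, 233.3], [261.9, 237.1]] slope -0.054 mid [297.4 235.2]
-0.42 0 [[332.5, 234.1], [263.2, 232.0]] slope 0.029 mid [297.9 233. ]
-0.42 0.1 [[332.6, 234.4], [262.1, 234.3]] slope 0.002 mid [297.4 234.4]
-0.42 0.2 [[332.8, 234.8], [261.9, 236.6]] slope -0.025 mid [297.3 235.7]
```

```bash
python3 -c "
from bench import manip
print(manip.finish_job())"
```

```text
the job is handed in; nothing more can be done
None
```

I swung the handle upright, cranked the wheel clockwise until the tile was gripped, folded the handle back flat, and handed the job in at about 22 s.

- **Cranking:** I stopped after about 5.75 rad. The load at the handle had risen from about 3 N of drag to about 7 N while moving, which puts the grip at about 20 N. After release, the wheel eased back by about 0.13 rad, as expected. In the wrist picture taken then, the tile sat between the jaw and the fence.
- **Folding:** I pressed the handle down until it met firm contact: 16.6 N at 105.5 mm, about the height of the sleeve's top when folded. After backing off, the handle's outline in the image matched the folded position to within about 0.1 rad.
- **At hand-in:** The gripper was well clear above the clamp, and the force reading was near zero.

**Checks that were incomplete or off:**
- The picture limit was used up, so I checked the final image only by code.
- I did not check the tile again after folding.
- I saw the rib, jar and bowl apparently in place in earlier wrist views, but did not measure them. I did not check the clay ball after cranking.
- One reading of 23.5 N came while the arm was backing out of the first grasp, near the limit of joint 3. It was gone 0.1 s later with nothing seen touching, so I took it as inertia.

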